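# Press a slide-box label holder home behind the lip of the shelf rail and hold it

### The job

The blue slide box on the little bench shelf still has no label. Take the blue label holder from its stand, slide its foot down behind the lip of the rail along the shelf's front edge, upright, card to the front and centred in front of the blue box, and feel it down, without forcing it, until it has clearly squashed the rubber strip in the bottom of the rail. Finish while still holding it pressed home there, so that I can tighten its clamp screw, and leave the other things as they are.

Things in the scene. Friction and masses are not known exactly. Their poses are not given: they have to be found in the camera images.
- holder_center (a point): Centre of the loose blue label holder: a stiff upright plastic plate 60 mm wide (its y), 8 mm thick (its x), 80 mm tall (its z), with a 9 mm thick bead along the top edge and a rounded foot edge at the bottom. The point is mid-plate, 40 mm above the foot edge. x points out of the plain back; the white card is on the front (-x). It starts upright in one slot of the grey stand.
- holder_face (a point): Point on the front (card) face of the blue label holder, 4 mm in front of its mid-plane and 50 mm above its foot edge. Same axes as holder_center.
- spare_center (a point): Centre (half-way up) of the yellow spare label holder, the same shape as the blue one, standing parallel to it in the other slot of the stand, 64 mm away from middle to middle. Leave it there.
- stand: Grey plastic stand, fixed, 140 mm (x) by 96 mm (y) by 30 mm high. Two slots, 10.5 mm wide, 18 mm deep, open upwards, run along its y, 32 mm before and behind its middle; a holder's foot stands in them 12 mm above the bench. Origin at the centre of its underside.
- shelf: White steel bench shelf, fixed, 372 mm long (y), 150 mm deep (x), board top 98 mm above the bench, three bays at 112 mm pitch for slide boxes. The rail runs along its whole front (-x). Black clamp screws, one to a bay, stick out 10 mm from the front of the lip, below its edge. Origin at the centre of its underside; axes as rail_mid.
- rail_mid (a point): Middle of the open-topped channel of the aluminium rail on the shelf's front edge: half-way along it, half-way between front lip and back wall, level with the lip's top edge, 122 mm above the bench. x points to the back of the shelf, y left along the rail, z up. Channel 12 mm wide; the back wall's top leans back as a lead-in, the lip's edge is rounded. The free rubber strip lies 20 mm lower.
- cushion (a joint): How far the springy rubber strip in the bottom of the rail is squashed down, in m: 0 free, 0.006 fully flat; it pushes back with 2 N per mm. Fully squashed the strip is solid. About 4 to 5 mm is pressed home.
- box_blue: Blue plastic slide box, 84 mm (x) by 98 mm (y) by 36 mm high, on the shelf in one of its three bays. Origin at the centre of its underside, 97 mm behind the middle of the rail channel; axes parallel to those of rail_mid. The label belongs in the rail straight in front of it (same y along the rail).
- box_red: Red slide box of the same size in another bay; its red label holder is already clamped in the rail in front of it, its top 178 mm above the bench.
- box_green: Green slide box of the same size in the third bay; its green label holder is already clamped in the rail in front of it, its top 178 mm above the bench.
- pot: Specimen pot with white cap, 44 mm across, 55 mm tall, on the bench before the shelf. Origin under its centre.
- reagent: Amber reagent bottle, 68 mm across, 125 mm tall, on the bench to the left. Origin under its centre.
- stain_jar: Glass staining jar, 60 by 90 by 82 mm tall with the slides in it, on the bench to the left. Origin under its centre.
- forceps: Steel forceps lying on the bench, 140 mm long, 7 mm high. Origin under the middle.
Things that resemble listed ones, but are neither listed nor needed, are in the scene too. Of the things that look like the part that bears holder_center, the smaller one is meant.

How it is judged:
By the outcome, as a careful person would: the job done as asked, in the order asked, and still so for the second after the job is handed in, while the arm keeps its last pose, push and grip.
It also fails if it takes over 45 s, if anything falls off the work surface, if the arm or the gripper's body presses on something with over 40 N, if the wrist force passes 120 N, or if a joint passes its speed limit or range.

### The arm

A 6-joint arm with a two-finger parallel gripper is mounted at the origin on the work surface. World frame = base frame: x ahead of the robot, y to its left, z up, the work surface at z = 0. Lengths are in m, angles in rad, forces in N, time in s.
With the tool pointing down it reaches from about 0.225 to 0.875 m from the base axis. Payload 3.4 kg.
Tool frame: the origin (TCP) lies at the very end of the fingers, on their centre line; the grasp point (between the pads) lies 19 mm behind it (manip.grasp_offset is the distance from the TCP to the grasp point, in m); x points along the fingers, y is the direction in which the jaws open and shut, and the axes are right-handed (so a half turn about x gives the same grasp; the last joint's range is limited). The gripper opens to 85 mm and grips with 20 to 120 N. Pads are 22 mm wide; open, the fingers measure 114 mm over their backs; the gripper's body (76 mm by 85 mm) begins 54 mm behind the grasp point. The pads swing forward as they close: fully open they stand 13 mm farther back than shut.
Start: joints at [1.182, 0.276, 1.505, -0, 1.361, -0.121], TCP at [0.152, 0.555, 0.231] pointing down, gripper open.
Joint ranges: [-2.89, 2.89], [-0.75, 2.08], [0.22, 2.7], [-1.18, 4.32], [0.11, 2.71], [-2.7, 2.7]. Speed limits (rad/s): [2.57, 2.57, 3.14, 3.14, 3.14, 3.14].

### API

Orientations are given as a unit quaternion [w, x, y, z].
In Python, from rig import manip gives the robot as it stands.
- The arm moves only by the tool step_arm, never from a script. Its argument "increments" is a list of rows, each an object with "grip": the opening, from 0 (shut) to 1 (fully open); "delta_pos": the shift along the world's x, y, z in m, a list of three; "twist": the turn about the world's z in degrees. A call has 1 to 10 rows; each row shifts and turns the commanded pose from where the row before left it; what a row does not reach is not made up. A row lasts 1/12 s, in which the tool goes at most 41.7 mm and 7.16 degrees, less where a joint would pass 70% of its speed; a pose out of reach is approached as far as the arm can. A call with a gripper value outside its range is refused whole. The fingers move at their own pace and stop on an object; "force" is the grip in N (left out, the last holds). Time passes only in rows, so rows that do not move let the fingers close. It gives the time, the measured TCP pose, the force and the opening at its end, in the units of the state.
- manip.get_state(): the state, without advancing time (a new reading comes with each control period).
- manip.get_image(name): name is "scene" or "side" or "wrist"; returns a dict with "img" (400x640x3 uint8, red, green, blue), "fx", "fy", "cx", "cy" (pixels), "D" ([k1, k2, p1, p2, k3] as OpenCV has them; the pictures are not rectified), "rvec" (rotation vector, rad) and "tvec" (3), from world to camera coordinates, as OpenCV has them; the wrist camera has in their place "mount" (4x4, takes a point from camera to tool coordinates, whose origin is the TCP and whose axes are the tool frame's). Camera axes: x right, y down, z forward; pixel columns grow to the right and rows downward; lengths in m; the calibration is good to about 2 mm. A picture is of the moment at which its call begins: read the wrist's pose just before it. There is no depth.
- manip.sign_off(): hands the job in, once; it reports no verdict.
The state is a dict: "clock": time; "qpos": joint angles; "qd": joint speeds; "effort": joint torques, N m; "position": TCP position; "ee_rot": TCP orientation; "contact_force": force on the tool from outside, world axes, zero at the start; "moment": the same for the moment, N m; "width": finger opening in m.
Only numpy, scipy, OpenCV 4.12 (cv2) and the standard library are available. Lean on these libraries where they do the work, as an engineer would, in place of code of your own. Each camera call takes 0.05 s, during which the arm holds its last target. There are 200 camera calls.

## Working session

There is one attempt and no reset: what is moved stays moved. The work goes in short steps, Python scripts to look and compute and a tool call to move; the robot and the scene stay as the last step left them, time stands still between calls to the robot, and variables do not carry over. Pictures are saved under pics/ and viewed, about 8 in all and at most 12, crops included, and the job is handed in when it is done.

Besides the shell and the picture viewer there is one more tool, called after "Call:" as name(argument=value, ...) on one line, values as JSON. step_arm: Moves the arm, as the interface text tells. Its arguments: {"type":"object","properties":{"increments":{"type":"array"},"force":{"type":"number"}},"required":["increments"]}

```bash
mkdir -p pics; cat > h.py <<'E'
import numpy as np, cv2
from scipy.spatial.transform import Rotation as R
from rig import manip
def grab(n):
    s=manip.get_state(); d=manip.get_image(n)
    if 'mount' in d:
        w,x,y,z=s['ee_rot']; T=np.eye(4); T[:3,:3]=R.from_quat([x,y,z,w]).as_matrix(); T[:3,3]=s['position']
        C=T@np.array(d['mount']); d['R']=C[:3,:3].T; d['c']=C[:3,3]
    else:
        d['R']=cv2.Rodrigues(np.array(d['rvec'],float))[0]; d['c']=-d['R'].T@np.array(d['tvec'],float).ravel()
    d['K']=np.array([[d['fx'],0,d['cx']],[0,d['fy'],d['cy']],[0,0,1]]); d['D']=np.array(d['D'],float)
    return d
def save(d,f,crop=None,k=1):
    im=d['img'][:,:,::-1]
    if crop: im=im[crop[1]:crop[3],crop[0]:crop[2]]
    cv2.imwrite('pics/'+f,cv2.resize(im,None,fx=k,fy=k,interpolation=cv2.INTER_CUBIC))
def rays(d,p):
    u=cv2.undistortPoints(np.array(p,float).reshape(-1,1,2),d['K'],d['D']).reshape(-1,2)
    return np.c_[u,np.ones(len(u))]@d['R']
def onz(d,p,z):
    r=rays(d,p); return d['c']+r*((z-d['c'][2])/r[:,2])[:,None]
def tri(d1,p1,d2,p2):
    out=[]
    for a,b in zip(rays(d1,p1),rays(d2,p2)):
        t=np.linalg.lstsq(np.c_[a,-b],d2['c']-d1['c'],rcond=None)[0]
        q=d1['c']+a*t[0]; w=d2['c']+b*t[1]; out.append(np.r_[(q+w)/2,np.linalg.norm(q-w)])
    return np.array(out)
def proj(d,P):
    return cv2.projectPoints(np.array(P,float).reshape(-1,1,3),cv2.Rodrigues(d['R'])[0],-d['R']@d['c'],d['K'],d['D'])[0].reshape(-1,2)
E
python3 - <<'E'
from h import *
for n in ['scene','side','wrist']:
    d=grab(n); save(d,n+'0.png',k=1.25); print(n,d['c'],d['R'][2])
print(manip.get_state())
E
```

```text
scene [ 1.46029805 -0.13228931  0.82621128] [-0.78669426  0.14815491 -0.59930148]
side [ 0.39107608 -0.80816618  0.60182652] [ 0.12322998  0.86483961 -0.48668966]
wrist [0.07581774 0.57591968 0.3730117 ] [ 0.30014661 -0.08448798 -0.95014409]
{'clock': 0.15, 'qpos': array([ 1.18202379e+00,  2.76468245e-01,  1.50582019e+00,  1.84616346e-05,
        1.36068944e+00, -1.21026797e-01]), 'qd': array([ 0.00105684, -0.00027497, -0.00223592, -0.00102932, -0.00174802,
        0.00161223]), 'effort': array([ 1.01380330e-03, -4.17141151e+01, -2.46032077e+01, -2.02731198e-04,
        7.61773379e-03,  3.03767251e-05]), 'position': array([0.15199072, 0.55415757, 0.23063668]), 'ee_rot': array([ 0.70064986,  0.09390893,  0.70090919, -0.09485356]), 'contact_force': array([-0.10176302,  0.22909694,  0.07581856]), 'moment': array([ 0.02957641, -0.00483746,  0.03636226]), 'width': 0.08540442486418083}
```

View pics/scene0.png

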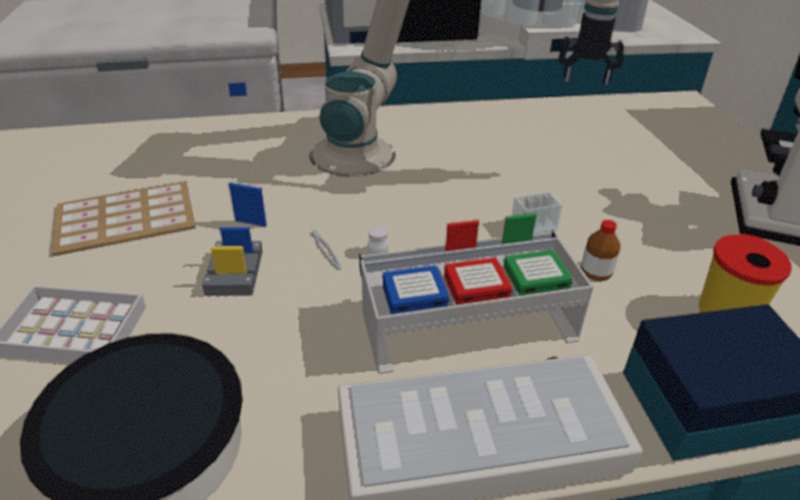

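View pics/side0.png

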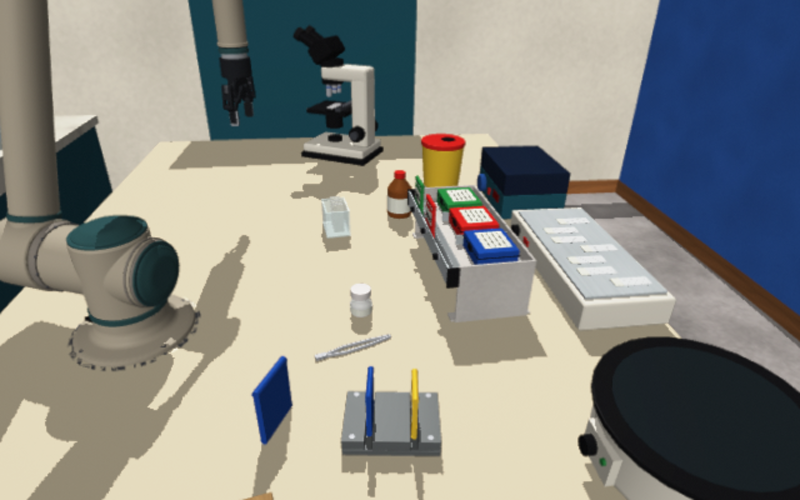

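The side view shows two upright blue plates. The larger one stands free on the bench at (272,400). The smaller one is in the grey stand at (370,400), parallel to the yellow one at (415,400). The listed holder should be the one in the stand. In the scene view the blue box is the left bay, at (415,288). Next I'll measure coarsely and confirm with a crop.

```bash
python3 - <<'E'
from h import *
a=grab('scene'); b=grab('side')
def blobs(d,lo,hi,n):
    h=cv2.cvtColor(d['img'],cv2.COLOR_RGB2HSV); m=cv2.inRange(h,lo,hi)
    N,l,s,c=cv2.connectedComponentsWithStats(m)
    print(n,[(s[i,4],s[i,:4].tolist(),c[i].round(1).tolist()) for i in range(1,N) if s[i,4]>60])
for nm,d in (('scene',a),('side',b)):
    for n,lo,hi in [('blue',(108,150,50),(125,255,255)),('yel',(22,150,80),(32,255,255)),('red',(0,170,80),(5,255,255)),('green',(55,120,50),(80,255,255))]:
        blobs(d,lo,hi,nm+' '+n)
print('stand',onz(b,[[392/1.25,425/1.25]],.03), 'shelf near front corner top',onz(b,[[455/1.25,268/1.25]],.122))
s=manip.get_state();w,x,y,z=s['ee_rot'];print(R.from_quat([x,y,z,w]).as_matrix().round(3))
save(b,'side_crop.png',(180,270,380,380),4)
d=grab('wrist');print(np.array(d['mount']).round(3),d['K'])
E
```

```text
scene blue [(np.int32(108), [183, 67, 14, 9], [189.6, 71.0]), (np.int32(666), [184, 147, 28, 33], [198.0, 163.1]), (np.int32(327), [177, 182, 26, 20], [189.7, 189.9]), (np.int32(800), [307, 213, 52, 37], [330.8, 233.9])]
scene yel [(np.int32(483), [170, 197, 27, 22], [182.7, 207.4]), (np.int32(1320), [560, 207, 64, 42], [585.1, 233.3])]
scene red [(np.int32(435), [357, 177, 25, 23], [369.0, 187.9]), (np.int32(88), [481, 177, 11, 10], [486.2, 181.2]), (np.int32(1594), [571, 187, 62, 41], [601.0, 206.8]), (np.int32(692), [356, 207, 53, 36], [380.1, 226.4])]
scene green [(np.int32(456), [402, 171, 27, 23], [414.8, 182.1]), (np.int32(733), [404, 200, 53, 36], [428.3, 219.8])]
side blue [(np.int32(26080), [496, 0, 144, 252], [580.3, 105.7]), (np.int32(142), [389, 119, 35, 21], [404.0, 131.1]), (np.int32(281), [414, 119, 38, 20], [429.4, 128.4]), (np.int32(73), [383, 139, 6, 14], [385.5, 145.4]), (np.int32(616), [371, 183, 44, 28], [391.1, 199.4]), (np.int32(1221), [202, 285, 31, 70], [217.6, 319.3]), (np.int32(256), [293, 294, 6, 55], [295.2, 322.8])]
side yel [(np.int32(808), [338, 119, 32, 31], [352.6, 134.0]), (np.int32(248), [329, 295, 6, 57], [331.3, 323.4])]
side red [(np.int32(339), [337, 107, 35, 13], [353.8, 113.6]), (np.int32(87), [341, 156, 7, 32], [345.2, 169.9]), (np.int32(319), [360, 165, 39, 22], [375.0, 176.2])]
side green [(np.int32(64), [333, 141, 6, 29], [336.2, 154.1]), (np.int32(237), [350, 150, 35, 19], [363.4, 159.9])]
stand [[ 0.4532977  -0.30970927  0.03      ]] shelf near front corner top [[ 0.5991429  -0.04401886  0.122     ]]
[[-0.     0.265  0.964]
 [-0.001  0.964 -0.265]
 [-1.    -0.001 -0.   ]]
[[ 0.    -0.312  0.95  -0.142]
 [ 1.    -0.001 -0.001  0.001]
 [ 0.001  0.95   0.312 -0.079]
 [ 0.     0.     0.     1.   ]] [[342.27215093   0.         318.97696664]
 [  0.         342.27215093 201.65344626]
 [  0.           0.           1.        ]]
```

View pics/side_crop.png

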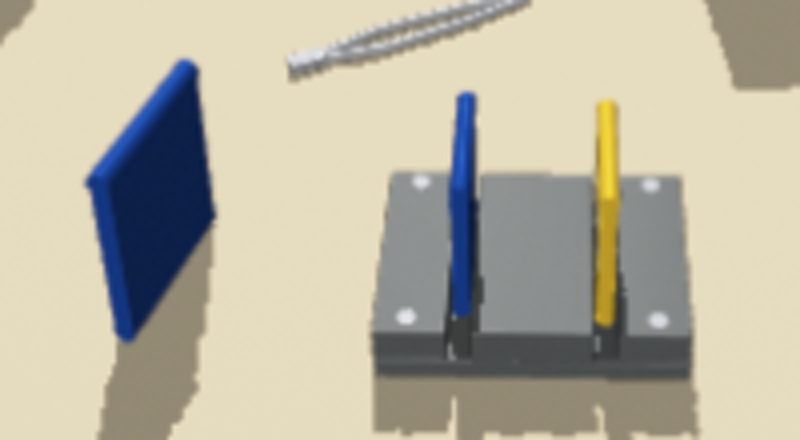

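The crop confirms it. The plate in the stand at full-image pixel (295,322) is smaller than the free-standing one at (217,319) and parallel to the yellow spare, so it is the listed holder. First I'll move to a wrist view over the shelf, then go on to the stand.

Call:
step_arm(increments=[{"grip": 1,"delta_pos": [0.0225,-0.0225,0.007],"twist": -3.75},{"grip": 1,"delta_pos": [0.0225,-0.0225,0.007],"twist": -3.75},{"grip": 1,"delta_pos": [0.0225,-0.0225,0.007],"twist": -3.75},{"grip": 1,"delta_pos": [0.0225,-0.0225,0.007],"twist": -3.75},{"grip": 1,"delta_pos": [0.0225,-0.0225,0.007],"twist": -3.75},{"grip": 1,"delta_pos": [0.0225,-0.0225,0.007],"twist": -3.75},{"grip": 1,"delta_pos": [0.0225,-0.0225,0.007],"twist": -3.75},{"grip": 1,"delta_pos": [0.0225,-0.0225,0.007],"twist": -3.75},{"grip": 1,"delta_pos": [0.0225,-0.0225,0.007],"twist": -3.75},{"grip": 1,"delta_pos": [0.0225,-0.0225,0.007],"twist": -3.75}])

```text
clock: 1.13
position: [0.3779, 0.3282, 0.3018]
ee_rot: [0.633, 0.316, 0.633, -0.316]
contact_force: [0.7, 0.1, -0.5]
width: 0.0854
```

Call:
step_arm(increments=[{"grip": 1,"delta_pos": [0.0225,-0.0225,0.004],"twist": -3.75},{"grip": 1,"delta_pos": [0.0225,-0.0225,0.004],"twist": -3.75},{"grip": 1,"delta_pos": [0.0225,-0.0225,0.004],"twist": -3.75},{"grip": 1,"delta_pos": [0.0225,-0.0225,0.004],"twist": -3.75},{"grip": 1,"delta_pos": [0.0225,-0.0225,0.004],"twist": -3.75},{"grip": 1,"delta_pos": [0.0225,-0.0225,0.004],"twist": -3.75},{"grip": 1,"delta_pos": [0.0225,-0.0225,0.004],"twist": -3.75},{"grip": 1,"delta_pos": [0.0225,-0.0225,0.004],"twist": -3.75},{"grip": 1,"delta_pos": [0.0225,-0.0225,0.004],"twist": -3.75},{"grip": 1,"delta_pos": [0,0,0],"twist": 0}])

```text
clock: 1.97
position: [0.5841, 0.1225, 0.3369]
ee_rot: [0.515, 0.487, 0.511, -0.487]
contact_force: [0.6, -0.0, -0.7]
width: 0.0856
```

```bash
python3 - <<'E'
from h import *
d=grab('wrist'); save(d,'w1.png',k=1.25); import pickle; pickle.dump(d,open('w1.pkl','wb'))
s=manip.get_state(); print(s['position'],s['ee_rot'],s['contact_force'],s['clock'],s['qpos'])
E
```

```text
[0.58171845 0.12474126 0.33669154] [ 0.51395756  0.48575391  0.51349472 -0.48601844] [-0.50168032  1.12029789 -0.04463603] 2.0167 [ 9.47766019e-02  2.69383701e-01  1.25925377e+00 -7.39655297e-04
  1.61280594e+00  3.90583518e-02]
```

View pics/w1.png

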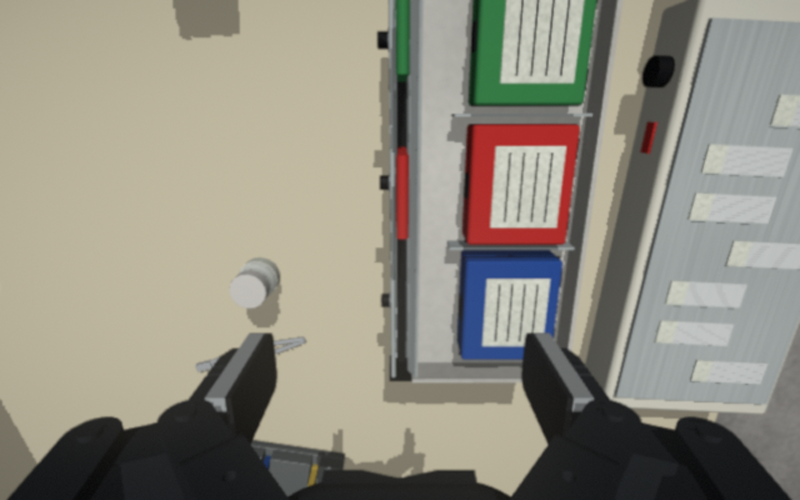

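The wrist view shows the rail running vertically at column ~402. The red and green holders are seated in it, the blue bay is empty with its screw at (386,300), and the blue box is at (510,305). I'll take the yaw and positions from the box tops and holder tops.

```bash
python3 - <<'E'
from h import *
import pickle
d=pickle.load(open('w1.pkl','rb'))
h=cv2.cvtColor(d['img'],cv2.COLOR_RGB2HSV)
for n,lo,hi in [('blue',(105,140,50),(125,255,255)),('red',(0,150,80),(8,255,255)),('green',(55,120,40),(80,255,255))]:
    m=cv2.inRange(h,lo,hi)
    cs,_=cv2.findContours(m,cv2.RETR_EXTERNAL,cv2.CHAIN_APPROX_NONE)
    for c in cs:
        if cv2.contourArea(c)<150: continue
        c=c.reshape(-1,2).astype(float)
        x,y,w,hh=cv2.boundingRect(c.astype(np.int32))
        z=.134 if w>40 else .178
        P=onz(d,c+0.0,z)[:,:2]
        r=cv2.minAreaRect(P.astype(np.float32)*1000)
        print(n,(x,y,w,hh),'z',z,'rect mm',np.round(r[0],1),np.round(r[1],1),round(r[2],2))
# lip inner edges: profile along image rows
g=cv2.cvtColor(d['img'],cv2.COLOR_RGB2GRAY)
for row in (215,255,270,285): print(row,g[row,300:340].tolist())
E
```

```text
blue (369, 201, 80, 86) z 0.134 rect mm [688.1  42.9] [ 82.9 103.5] 3.26
red (317, 117, 9, 75) z 0.178 rect mm [586.  146.9] [ 7.2 66.1] 3.27
red (373, 100, 90, 96) z 0.134 rect mm [682.5 149.3] [83.5 96.1] 2.87
green (376, 0, 101, 84) z 0.134 rect mm [675.9 247.2] [85.9 69.3] 2.83
green (318, 0, 9, 65) z 0.178 rect mm [581.7 244.8] [ 6.5 45.8] 2.96
215 [184, 185, 184, 184, 184, 179, 159, 135, 129, 128, 128, 126, 120, 114, 110, 102, 99, 85, 54, 42, 42, 46, 46, 47, 60, 88, 110, 117, 117, 117, 116, 112, 119, 135, 149, 166, 178, 180, 180, 180]
255 [183, 184, 184, 184, 183, 183, 177, 158, 135, 128, 128, 127, 132, 145, 153, 136, 115, 91, 63, 49, 48, 47, 48, 50, 65, 90, 114, 122, 121, 119, 119, 122, 136, 151, 163, 173, 179, 178, 178, 178]
270 [178, 158, 135, 128, 128, 127, 128, 129, 128, 128, 128, 126, 129, 144, 153, 144, 130, 104, 68, 50, 48, 48, 48, 51, 68, 94, 117, 122, 121, 120, 119, 123, 138, 152, 165, 173, 176, 177, 178, 179]
285 [184, 184, 183, 183, 183, 183, 178, 157, 134, 128, 123, 105, 96, 128, 152, 150, 140, 115, 72, 49, 48, 48, 48, 54, 74, 95, 112, 119, 120, 118, 120, 126, 141, 153, 166, 175, 176, 177, 177, 177]
```

Call:
step_arm(increments=[{"grip": 1,"delta_pos": [-0.0125,-0.037,-0.006],"twist": 0},{"grip": 1,"delta_pos": [-0.0125,-0.037,-0.006],"twist": 0},{"grip": 1,"delta_pos": [-0.0125,-0.037,-0.006],"twist": 0},{"grip": 1,"delta_pos": [-0.0125,-0.037,-0.006],"twist": 0},{"grip": 1,"delta_pos": [-0.0125,-0.037,-0.006],"twist": 0},{"grip": 1,"delta_pos": [-0.0125,-0.037,-0.006],"twist": 0},{"grip": 1,"delta_pos": [-0.0125,-0.037,-0.006],"twist": 0},{"grip": 1,"delta_pos": [-0.0125,-0.037,-0.006],"twist": 0},{"grip": 1,"delta_pos": [-0.0125,-0.037,-0.006],"twist": 0},{"grip": 1,"delta_pos": [0,0,0],"twist": 0}])

```text
clock: 2.85
position: [0.4642, -0.2109, 0.282]
ee_rot: [0.513, 0.485, 0.514, -0.488]
contact_force: [-0.8, -0.5, -1.2]
width: 0.0853
```

```bash
python3 - <<'E'
from h import *
d=grab('wrist'); save(d,'w2.png',k=1.25); import pickle; pickle.dump(d,open('w2.pkl','wb'))
s=manip.get_state(); w,x,y,z=s['ee_rot'];M=R.from_quat([x,y,z,w]).as_matrix()
print(s['position'],'tool y yaw',np.degrees(np.arctan2(M[1,1],M[0,1])),s['contact_force'],s['clock'])
h=cv2.cvtColor(d['img'],cv2.COLOR_RGB2HSV)
for n,lo,hi in [('blue',(105,140,50),(125,255,255)),('yel',(22,130,80),(32,255,255))]:
    m=cv2.inRange(h,lo,hi)
    for c in cv2.findContours(m,cv2.RETR_EXTERNAL,cv2.CHAIN_APPROX_NONE)[0]:
        if cv2.contourArea(c)<100: continue
        c=c.reshape(-1,2).astype(float)
        P=onz(d,c,.092)[:,:2]*1000; r=cv2.minAreaRect(P.astype(np.float32))
        print(n,cv2.boundingRect(c.astype(np.int32)),'rect mm',np.round(r[0],1),np.round(r[1],1),round(r[2],2))
E
```

```text
[ 0.46544513 -0.20776984  0.28252574] tool y yaw 3.155444188288021 [ 0.51412028 -0.27262564  0.6547583 ] 2.9
blue (272, 189, 19, 70) rect mm [ 426.6 -267.3] [80.2  7.8] 81.19
blue (124, 180, 36, 67) rect mm [ 282.1 -263. ] [83.7  9.5] 63.12
yel (328, 201, 18, 72) rect mm [ 487.6 -279.5] [82.5 12.5] 87.6
```

View pics/w2.png

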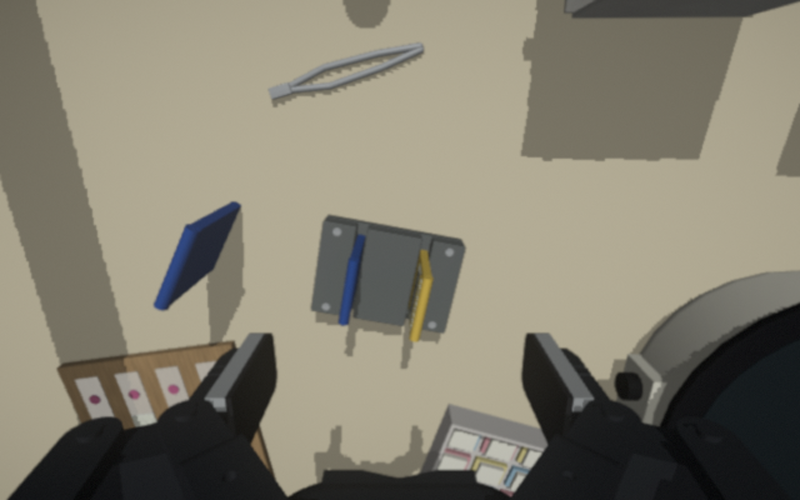

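The view shows the stand turned clockwise by about 7°, with the blue holder bead from about (355,268) to (344,322) and the spare to its right at (420,310). Neither the card face nor the plain back can be seen from here. I'll take yaw and centre from the stand outline and the bead.

```bash
python3 - <<'E'
from h import *
import pickle
d=pickle.load(open('w2.pkl','rb'))
h=cv2.cvtColor(d['img'],cv2.COLOR_RGB2HSV)
roi=np.zeros(h.shape[:2],np.uint8); roi[165:275,240:380]=255
sat=cv2.inRange(h,(0,0,0),(179,45,150))&roi
print('bench hsv',h[160,300],'stand',h[220,310],'shadow',h[275,280])
col=cv2.inRange(h,(105,140,50),(125,255,255))|cv2.inRange(h,(22,130,80),(32,255,255))
m=cv2.morphologyEx((sat|(col&roi)),cv2.MORPH_OPEN,np.ones((5,5)))
c=max(cv2.findContours(m,cv2.RETR_EXTERNAL,cv2.CHAIN_APPROX_NONE)[0],key=cv2.contourArea).reshape(-1,2).astype(float)
r=cv2.minAreaRect((onz(d,c,.03)[:,:2]*1000).astype(np.float32)); print('stand',r, cv2.boundingRect(c.astype(np.int32)))
# white screw dots
g=cv2.cvtColor(d['img'],cv2.COLOR_RGB2GRAY)
dots=cv2.inRange(h,(0,0,165),(179,30,255))&roi&cv2.erode(cv2.fillPoly(np.zeros_like(roi),[cv2.convexHull(c.astype(np.int32))],255),np.ones((5,5)))
N,l,s,ce=cv2.connectedComponentsWithStats(dots)
P=onz(d,ce[1:],.03)*1000; print(np.c_[s[1:,4],ce[1:].round(1),P[:,:2].round(1)])
for n,lo,hi in [('blue',(105,140,50),(125,255,255)),('yel',(22,130,80),(32,255,255))]:
    mm=cv2.inRange(h,lo,hi)&roi
    for row in range(195,270,5):
        xs=np.where(mm[row])[0]
        if len(xs): print(n,row,xs.min(),xs.max(),(onz(d,[[xs.min()-.5,row],[xs.max()+.5,row]],.092)[:,:2]*1000).round(1).tolist())
save(d,'w2c.png',(240,165,390,275),5)
E
```

```text
bench hsv [ 23  43 179] stand [75 11 90] shadow [ 23  44 123]
stand ((454.041748046875, -300.4290771484375), (133.3312225341797, 140.71441650390625), 82.34452056884766) (249, 172, 124, 103)Traceback (most recent call last):
  File "<stdin>", line 16, in <module>
  File "h.py", line 21, in onz
    r=rays(d,p); return d['c']+r*((z-d['c'][2])/r[:,2])[:,None]
  File "h.py", line 18, in rays
    u=cv2.undistortPoints(np.array(p,float).reshape(-1,1,2),d['K'],d['D']).reshape(-1,2)
      ~~~~~~~~~~~~~~~~~~~^^^^^^^^^^^^^^^^^^^^^^^^^^^^^^^^^^^^^^^^^^^^^^^^^
cv2.error: OpenCV(4.12.0) /io/opencv/modules/calib3d/src/undistort.dispatch.cpp:347: error: (-215:Assertion failed) CV_IS_MAT(_src) && CV_IS_MAT(_dst) && (_src->rows == 1 || _src->cols == 1) && (_dst->rows == 1 || _dst->cols == 1) && _src->cols + _src->rows - 1 == _dst->rows + _dst->cols - 1 && (CV_MAT_TYPE(_src->type) == CV_32FC2 || CV_MAT_TYPE(_src->type) == CV_64FC2) && (CV_MAT_TYPE(_dst->type) == CV_32FC2 || CV_MAT_TYPE(_dst->type) == CV_64FC2) in function 'cvUndistortPointsInternal'
```

Call:
step_arm(increments=[{"grip": 1,"delta_pos": [-0.009,-0.018,-0.016],"twist": -2.2},{"grip": 1,"delta_pos": [-0.009,-0.018,-0.016],"twist": -2.2},{"grip": 1,"delta_pos": [-0.009,-0.018,-0.016],"twist": -2.2},{"grip": 1,"delta_pos": [-0.009,-0.018,-0.016],"twist": -2.2},{"grip": 1,"delta_pos": [-0.008,-0.018,-0.016],"twist": -2.2},{"grip": 1,"delta_pos": [0,0,0],"twist": 0},{"grip": 1,"delta_pos": [0,0,0],"twist": 0}])

```text
clock: 3.48
position: [0.4232, -0.2944, 0.2028]
ee_rot: [0.465, 0.532, 0.467, -0.531]
contact_force: [0.5, 0.0, -0.5]
width: 0.0854
```

```bash
python3 - <<'E'
from h import *
import pickle
d=grab('wrist'); pickle.dump(d,open('w3.pkl','wb')); save(d,'w3.png',(140,60,500,330),2.2)
s=manip.get_state(); w,x,y,z=s['ee_rot'];M=R.from_quat([x,y,z,w]).as_matrix()
print(s['position'],'tool y yaw',np.degrees(np.arctan2(M[1,1],M[0,1])),s['contact_force'],s['clock'])
h=cv2.cvtColor(d['img'],cv2.COLOR_RGB2HSV)
for n,lo,hi in [('blue',(105,140,50),(125,255,255)),('yel',(22,130,80),(32,255,255))]:
    mm=cv2.inRange(h,lo,hi)
    N,l,s,c=cv2.connectedComponentsWithStats(mm)
    for i in range(1,N):
        if s[i,4]<150 or s[i,0]<140: continue
        print(n,s[i])
        for row in range(s[i,1]+2,s[i,1]+s[i,3],7):
            xs=np.where(l[row]==i)[0]
            print(row,xs.min(),xs.max(),d['img'][row,xs.min():xs.max()+1:2].max(1).tolist(),(onz(d,[[xs.min()-.5,row],[xs.max()+.5,row]],.092)[:,:2]*1000).round(1).tolist())
E
```

```text
[ 0.42391467 -0.29443553  0.20367925] tool y yaw -7.509533410308632 [-0.41554443  0.45016368  0.92310463] 3.5333
blue [312 130  11  86 852]
132 314 321 [88, 99, 99, 98] [[426.7, -243.2], [432.5, -244.0]]
139 313 322 [94, 102, 103, 102, 99] [[425.3, -248.1], [432.6, -249.1]]
146 313 322 [115, 132, 135, 130, 111] [[424.6, -253.2], [431.9, -254.2]]
153 313 322 [116, 132, 136, 128, 110] [[423.9, -258.4], [431.3, -259.4]]
160 312 322 [99, 125, 135, 134, 122, 94] [[422.4, -263.5], [430.6, -264.6]]
167 313 322 [115, 132, 136, 128, 110] [[422.4, -268.9], [429.9, -269.9]]
174 313 322 [115, 132, 136, 128, 109] [[421.7, -274.2], [429.2, -275.2]]
181 313 322 [115, 132, 135, 129, 110] [[420.9, -279.7], [428.5, -280.7]]
188 313 322 [112, 132, 135, 129, 109] [[420.1, -285.2], [427.8, -286.2]]
195 313 322 [113, 132, 135, 129, 109] [[419.4, -290.7], [427.0, -291.7]]
202 313 322 [112, 132, 136, 129, 109] [[418.6, -296.4], [426.3, -297.4]]
209 313 322 [112, 131, 135, 129, 109] [[417.8, -302.1], [425.6, -303.1]]
yel [ 383  134   26   88 1002]
136 383 392 [102, 131, 140, 139, 128] [[476.4, -252.8], [483.
[... 255 characters left out ...]
93.7, -270.8]]
164 396 406 [129, 170, 188, 194, 186, 154] [[484.5, -274.9], [492.7, -276.0]]
171 395 406 [118, 162, 186, 194, 187, 164] [[483.5, -280.2], [492.4, -281.4]]
178 395 405 [131, 169, 189, 195, 184, 152] [[483.1, -285.6], [491.4, -286.7]]
185 395 404 [143, 177, 193, 192, 177] [[482.7, -291.1], [490.3, -292.1]]
192 394 404 [131, 170, 189, 193, 182, 149] [[481.6, -296.6], [490.0, -297.7]]
199 394 403 [143, 177, 192, 192, 176] [[481.2, -302.3], [488.9, -303.3]]
206 393 403 [132, 172, 190, 193, 181, 141] [[480.1, -307.9], [488.6, -309.0]]
213 391 402 [89, 143, 178, 192, 192, 174] [[478.2, -313.5], [487.5, -314.8]]
220 393 401 [153, 182, 192, 188, 163] [[479.3, -319.6], [486.4, -320.5]]
```

View pics/w3.png

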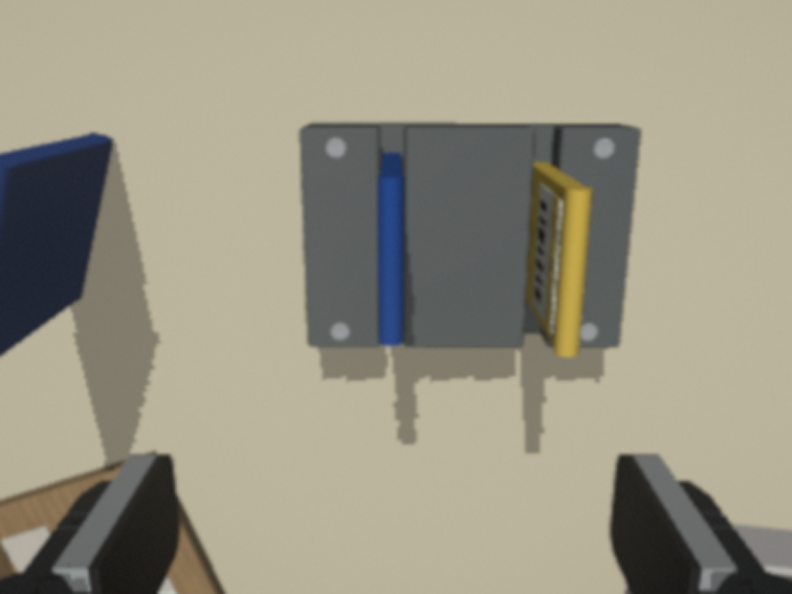

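The yellow spare shows its card on its robot-facing side, and the scene view shows the blue holder's plain back from +x. So the card faces -x, as needed. The blue bead runs from (390,178) to (390,343) in the crop, which puts its centre at about (0.425, -0.279) with yaw -7.6°. I'll descend with the fingers half open so they stay clear of the yellow one.

Call:
step_arm(increments=[{"grip": 0.5,"delta_pos": [0.001,0.015,-0.01],"twist": 0},{"grip": 0.5,"delta_pos": [0,0,-0.015],"twist": 0},{"grip": 0.5,"delta_pos": [0,0,-0.015],"twist": 0},{"grip": 0.5,"delta_pos": [0,0,-0.015],"twist": 0},{"grip": 0.5,"delta_pos": [0,0,0],"twist": 0},{"grip": 0.5,"delta_pos": [0,0,0],"twist": 0}])

```text
clock: 4.03
position: [0.425, -0.2797, 0.149]
ee_rot: [0.466, 0.532, 0.466, -0.531]
contact_force: [-1.4, -0.1, 0.4]
width: 0.0426
```

```bash
python3 - <<'E'
from h import *
import pickle
s=manip.get_state(); print(s['position'],s['width'])
d=grab('wrist'); pickle.dump(d,open('w4.pkl','wb')); save(d,'w4.png',k=1.25)
h=cv2.cvtColor(d['img'],cv2.COLOR_RGB2HSV)
mm=cv2.inRange(h,(105,140,50),(125,255,255))
N,l,s,c=cv2.connectedComponentsWithStats(mm)
for i in range(1,N):
    if s[i,4]<150 or s[i,0]<200: continue
    print(s[i])
    for row in range(s[i,1]+1,s[i,1]+s[i,3],6):
        xs=np.where(l[row]==i)[0]
        print(row,xs.min(),xs.max(),d['img'][row,(xs.min()+xs.max())//2].max(),(onz(d,[[(xs.min()+xs.max())/2,row]],.092)[:,:2]*1000).round(1).tolist())
E
```

```text
[ 0.42496333 -0.27965055  0.14897592] 0.04263077081287809
[ 311  155   13  111 1332]
156 314 321 106 [[430.6, -236.7]]
162 313 322 106 [[430.1, -240.2]]
168 313 322 106 [[429.6, -243.8]]
174 313 322 113 [[429.2, -247.4]]
180 311 323 144 [[428.4, -251.1]]
186 311 323 144 [[427.9, -254.8]]
192 311 323 144 [[427.4, -258.5]]
198 311 323 144 [[426.9, -262.3]]
204 311 323 144 [[426.3, -266.1]]
210 311 323 144 [[425.8, -270.0]]
216 311 323 144 [[425.3, -273.9]]
222 311 323 144 [[424.8, -277.9]]
228 311 323 143 [[424.2, -281.9]]
234 311 323 143 [[423.7, -286.0]]
240 311 323 145 [[423.1, -290.1]]
246 311 323 144 [[422.6, -294.2]]
252 312 323 144 [[422.3, -298.5]]
258 312 322 144 [[421.4, -302.7]]
264 312 322 143 [[420.9, -307.0]]
```

The holder centre measures (0.4247, -0.2786), so the alignment is good. Descend and grip.

Call:
step_arm(increments=[{"grip": 0.5,"delta_pos": [0,0.001,-0.014],"twist": 0},{"grip": 0.5,"delta_pos": [0,0,-0.014],"twist": 0},{"grip": 0.5,"delta_pos": [0,0,-0.014],"twist": 0},{"grip": 0.5,"delta_pos": [0,0,-0.014],"twist": 0},{"grip": 0.5,"delta_pos": [0,0,-0.014],"twist": 0},{"grip": 0.5,"delta_pos": [0,0,-0.014],"twist": 0},{"grip": 0.5,"delta_pos": [0,0,-0.014],"twist": 0},{"grip": 0.5,"delta_pos": [0,0,0],"twist": 0},{"grip": 0.5,"delta_pos": [0,0,0],"twist": 0}])

```text
clock: 4.83
position: [0.4249, -0.2801, 0.0511]
ee_rot: [0.466, 0.532, 0.466, -0.532]
contact_force: [0.4, -0.4, 0.3]
width: 0.0426
```

Call:
step_arm(increments=[{"grip": 0,"delta_pos": [0,0,0],"twist": 0},{"grip": 0,"delta_pos": [0,0,0],"twist": 0},{"grip": 0,"delta_pos": [0,0,0],"twist": 0},{"grip": 0,"delta_pos": [0,0,0],"twist": 0},{"grip": 0,"delta_pos": [0,0,0],"twist": 0},{"grip": 0,"delta_pos": [0,0,0],"twist": 0},{"grip": 0,"delta_pos": [0,0,0],"twist": 0},{"grip": 0,"delta_pos": [0,0,0],"twist": 0}], force=60)

```text
clock: 5.5
position: [0.4249, -0.2805, 0.0515]
ee_rot: [0.467, 0.532, 0.465, -0.532]
contact_force: [0.6, 1.3, 6.4]
width: 0.0075
```

The grip holds at a width of 7.5 mm. Lift, and check the force.

Call:
step_arm(increments=[{"grip": 0,"delta_pos": [0,0,0.01],"twist": 0},{"grip": 0,"delta_pos": [0,0,0.015],"twist": 0},{"grip": 0,"delta_pos": [0,0,0.025],"twist": 0},{"grip": 0,"delta_pos": [0,0,0.025],"twist": 0},{"grip": 0,"delta_pos": [0,0,0.025],"twist": 0},{"grip": 0,"delta_pos": [0,0,0.025],"twist": 0},{"grip": 0,"delta_pos": [0,0,0.025],"twist": 0},{"grip": 0,"delta_pos": [0,0,0],"twist": 0}])

```text
clock: 6.17
position: [0.4265, -0.2819, 0.206]
ee_rot: [0.47, 0.532, 0.462, -0.531]
contact_force: [0.7, -0.4, -0.3]
width: 0.0074
```

Call:
step_arm(increments=[{"grip": 0,"delta_pos": [0.016,0.031,0],"twist": 1.05},{"grip": 0,"delta_pos": [0.016,0.031,0],"twist": 1.05},{"grip": 0,"delta_pos": [0.016,0.031,0],"twist": 1.05},{"grip": 0,"delta_pos": [0.016,0.031,0],"twist": 1.05},{"grip": 0,"delta_pos": [0.016,0.031,0],"twist": 1.05},{"grip": 0,"delta_pos": [0.016,0.031,0],"twist": 1.05},{"grip": 0,"delta_pos": [0.016,0.031,0],"twist": 1.05},{"grip": 0,"delta_pos": [0.016,0.031,0],"twist": 1.05},{"grip": 0,"delta_pos": [0.016,0.031,0],"twist": 1.05},{"grip": 0,"delta_pos": [0.016,0.031,0],"twist": 1.05}])

```text
clock: 7.0
position: [0.5841, 0.0318, 0.2]
ee_rot: [0.513, 0.487, 0.513, -0.487]
contact_force: [0.6, -1.1, -0.7]
width: 0.0068
```

Call:
step_arm(increments=[{"grip": 0,"delta_pos": [0,0,0],"twist": 0},{"grip": 0,"delta_pos": [0,0,0],"twist": 0},{"grip": 0,"delta_pos": [0,0,0],"twist": 0}])

```text
clock: 7.25
position: [0.5833, 0.0298, 0.1998]
ee_rot: [0.512, 0.486, 0.513, -0.488]
contact_force: [-0.1, -0.2, -0.6]
width: 0.0073
```

```bash
python3 - <<'E'
from h import *
import pickle
s=manip.get_state(); w,x,y,z=s['ee_rot'];M=R.from_quat([x,y,z,w]).as_matrix()
print(s['position'],s['width'],'yaw',np.degrees(np.arctan2(M[1,1],M[0,1])),'tilt',M[:,0],s['contact_force'],s['clock'])
for n in('wrist','side','scene'):
    d=grab(n); pickle.dump(d,open(n+'5.pkl','wb'))
    if n=='wrist': save(d,'w5.png',k=1.25)
    h=cv2.cvtColor(d['img'],cv2.COLOR_RGB2HSV); mm=cv2.inRange(h,(105,140,50),(125,255,255))
    N,l,st,c=cv2.connectedComponentsWithStats(mm); print(n,[st[i].tolist() for i in range(1,N) if st[i,4]>100])
E
```

```text
[0.58334674 0.02984847 0.19976503] 0.007307455158968392 yaw 2.943635377955494 tilt [-1.80172058e-03 -7.25655679e-04 -9.99998114e-01] [-0.07745189 -0.15678188 -0.64418324] 7.25
wrist [[408, 135, 153, 146, 10684], [307, 186, 25, 196, 4116], [46, 365, 36, 35, 351]]
side [[496, 0, 144, 252, 26113], [388, 118, 65, 22, 960], [349, 154, 10, 37, 172], [371, 183, 44, 28, 631], [202, 285, 31, 70, 1233]]
scene [[183, 67, 14, 10, 113], [183, 147, 30, 34, 702], [308, 156, 26, 32, 455], [307, 213, 52, 37, 832], [515, 245, 125, 82, 3768]]
```

View pics/w5.png

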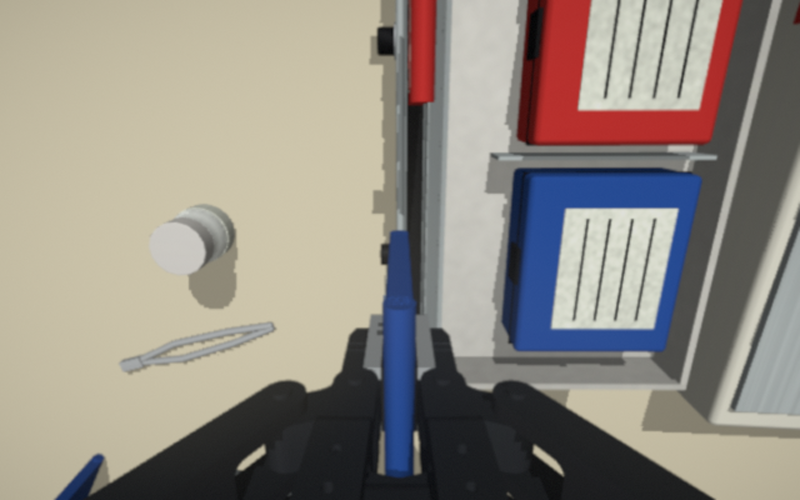

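The wrist view shows the held holder's bead from (400,300) to (398,470) and its foot end at (398,232). The rail's dark channel is at columns 410–422, and the blue box top spans (515–700, 170–350). Next I'll measure the channel line, the box centre and the holder pose in this one image.

```bash
python3 - <<'E'
from h import *
import pickle
d=pickle.load(open('wrist5.pkl','rb')); im=d['img']; print('cam',d['c'])
g=cv2.cvtColor(im,cv2.COLOR_RGB2GRAY)
h=cv2.cvtColor(im,cv2.COLOR_RGB2HSV)
print('boxcol530', h[130:150,530//1,2].tolist(), h[272:290,500,2].tolist())
print('boxrow200', h[200,400:430,2].tolist(), h[200,535:570,2].tolist())
for row in (90,110,130,150,170): print('gray',row,g[row,308:364].tolist())
print('redrow', [ (r,np.where(cv2.inRange(h[r:r+1],(0,150,80),(8,255,255))[0][:380])[0][[0,-1]].tolist(), h[r,326:350,2].tolist()) for r in (40,60,75)])
print('bead rows V', h[186:260:3,319,2].tolist(), h[225:390:12,300:340,2].max(1).tolist(), h[370:388,318,2].tolist())
m=cv2.inRange(h,(105,140,50),(125,255,255))
for r in (190,200,220,236,250,270,300,340,370):
    xs=np.where(m[r,300:345])[0]+300
    print(r,xs.min(),xs.max())
E
```

```text
cam [0.58028265 0.11021759 0.34218649]
boxcol530 [128, 128, 126, 115, 93, 68, 57, 62, 88, 108, 124, 138, 146, 148, 147, 148, 147, 148, 147, 146] [146, 146, 147, 146, 146, 146, 144, 137, 130, 146, 170, 179, 175, 156, 136, 132, 125, 115]
boxrow200 [143, 133, 132, 130, 125, 102, 74, 54, 39, 26, 24, 23, 25, 26, 31, 35, 48, 68, 87, 109, 125, 133, 140, 146, 148, 149, 149, 149, 149, 149] [180, 159, 150, 147, 146, 147, 147, 146, 146, 147, 145, 145, 137, 123, 100, 79, 76, 77, 77, 77, 76, 77, 76, 76, 75, 77, 75, 75, 75, 74, 74, 75, 78, 103, 152]
gray 90 [134, 133, 133, 134, 133, 132, 133, 130, 126, 136, 146, 138, 122, 109, 98, 95, 99, 83, 45, 23, 19, 22, 22, 22, 20, 20, 22, 23, 27, 35, 58, 86, 91, 97, 121, 130, 123, 118, 118, 119, 119, 118, 118, 117, 118, 120, 131, 143, 150, 155, 172, 189, 198, 200, 200, 201]
gray 110 [136, 134, 134, 134, 134, 134, 134, 132, 123, 115, 115, 118, 117, 109, 101, 107, 112, 88, 47, 25, 24, 23, 23, 24, 23, 25, 29, 34, 30, 43, 69, 87, 89, 105, 124, 127, 122, 120, 120, 119, 120, 119, 119, 118, 120, 124, 139, 149, 153, 164, 183, 197, 201, 201, 201, 202]
gray 130 [134, 
[... 930 characters left out ...]
145, 134, 119, 112, 113]), (60, [329, 346], [84, 102, 116, 129, 143, 154, 163, 169, 174, 179, 182, 184, 184, 182, 179, 174, 169, 162, 154, 142, 128, 113, 109, 114]), (75, [327, 346], [70, 84, 108, 130, 146, 156, 165, 171, 177, 180, 184, 185, 185, 182, 179, 174, 168, 161, 150, 139, 124, 112, 110, 116])]
bead rows V [116, 110, 110, 110, 110, 111, 110, 111, 110, 110, 110, 111, 111, 110, 111, 112, 111, 120, 121, 120, 111, 147, 148, 148, 148] [205, 204, 204, 149, 149, 148, 160, 146, 146, 145, 144, 183, 141, 81] [141, 142, 141, 141, 139, 133, 116, 101, 97, 97, 94, 81, 54, 33, 31, 32, 29, 26]
190 313 325
200 312 326
220 311 327
236 310 329
250 308 331
270 308 330
300 308 330
340 308 330
370 309 329
```

```bash
python3 - <<'E'
from h import *
import pickle
d=pickle.load(open('wrist5.pkl','rb')); a=np.radians(3.0)
X=np.array([np.cos(a),np.sin(a)]);Y=np.array([-np.sin(a),np.cos(a)])
def f(n,p,z):
    q=onz(d,p,z)[:,:2]*1000; print(n,q.round(1).tolist(),'rail xy',np.c_[q@X,q@Y].round(1).tolist())
f('red bead mid',[[338.2,40],[337.8,60],[336.8,75]],.177)
f('lip front/in, back in low, back ridge',[[316,150],[325.5,150],[336.8,150],[341.5,150]],.122)
f('lip r90',[[316,90],[325.5,90],[337.5,90],[342,90]],.122)
# blue box top-face edges: N row at col530, S at col500, W at row200, E at row 200
f('box N,S',[[530,139],[500,279.5]],.134)
f('box N,S low',[[530,139],[500,279.5]],.132)
f('box W,E',[[418,200],[548.5,200]],.134)
f('red box S',[[530,114]],.134)
f('holder bead N,S; mid',[[319.5,242],[319,375.5]],.2407)
f('bead edges row 270',[[307.5,270],[330.5,270]],.2407)
f('bead edges row 340',[[307.5,340],[330.5,340]],.2407)
f('foot N end',[[319,186],[319,190]],.1607)
print('tcp in rail',manip.get_state()['position'][:2]@np.c_[X,Y]*1000)
# multi-row box edges
h=cv2.cvtColor(d['img'],cv2.COLOR_RGB2HSV)
m=cv2.inRange(h,(105,140,120),(125,255,255))|cv2.inRange(h,(0,0,140),(30,80,255))
for r in (150,180,220,250): 
    print(r,h[r,400:430,2].tolist())
for c in (450,480,520): print(c,h[130:145,c,2].tolist(),h[272:290,c].tolist()[::2])
E
```

```text
red bead mid [[587.5, 131.0], [587.9, 122.9], [587.8, 116.6]] rail xy [[593.5, 100.0], [593.5, 91.9], [593.1, 85.7]]
lip front/in, back in low, back ridge [[580.0, 72.9], [586.1, 73.2], [593.4, 73.5], [596.4, 73.7]] rail xy [[583.0, 42.4], [589.1, 42.4], [596.4, 42.4], [599.5, 42.4]]
lip r90 [[578.3, 109.5], [584.0, 109.8], [591.4, 110.2], [594.1, 110.3]] rail xy [[583.2, 79.1], [589.0, 79.1], [596.3, 79.1], [599.1, 79.1]]
box N,S [[708.1, 87.9], [710.9, -8.2]] rail xy [[711.8, 50.7], [709.5, -45.4]]
box N,S low [[709.4, 87.7], [712.1, -9.3]] rail xy [[713.0, 50.4], [710.6, -46.6]]
box W,E [[646.6, 46.2], [729.1, 50.4]] rail xy [[648.1, 12.3], [730.8, 12.1]]
red box S [[704.6, 102.3]] rail xy [[709.0, 65.3]]
holder bead N,S; mid [[582.7, 63.1], [585.3, 8.7]] rail xy [[585.2, 32.6], [584.9, -22.0]]
bead edges row 270 [[579.2, 52.7], [586.9, 53.1]] rail xy [[581.2, 22.3], [588.9, 22.3]]
bead edges row 340 [[580.4, 24.4], [588.6, 24.9]] rail xy [[580.9, -6.0], [589.1, -6.0]]
foot N end [[582.6, 59.7], [582.8, 57.4]] rail xy [[585.0, 29.1], [585.0, 26.8]]
tcp in rail [584.18864985  -1.71
[... 528 characters left out ...]
, 148, 147, 148, 147, 148, 148, 148, 147, 148]
450 [129, 130, 129, 116, 79, 64, 62, 68, 87, 106, 119, 137, 148, 150, 150] [[110, 177, 147], [110, 177, 147], [111, 177, 147], [111, 179, 144], [113, 125, 122], [20, 6, 121], [30, 11, 121], [23, 11, 90], [30, 6, 81]]
480 [130, 130, 128, 115, 79, 60, 56, 58, 86, 106, 122, 137, 147, 149, 149] [[110, 176, 146], [110, 176, 146], [110, 178, 146], [110, 176, 145], [112, 130, 122], [30, 2, 119], [24, 11, 121], [24, 14, 92], [30, 9, 81]]
520 [126, 126, 126, 109, 77, 61, 56, 61, 88, 110, 124, 138, 146, 148, 148] [[110, 183, 145], [110, 182, 144], [110, 183, 145], [110, 182, 143], [111, 139, 121], [30, 4, 135], [26, 12, 149], [24, 11, 112], [24, 10, 127]]
```

The bead length and thickness in the wrist view suggest the holder sits about 10 mm lower in the jaws than assumed. I'll check this against the two fixed cameras.

```bash
python3 - <<'E'
from h import *
import pickle
a=np.radians(3.0);X=np.array([np.cos(a),np.sin(a)]);Y=np.array([-np.sin(a),np.cos(a)])
W=pickle.load(open('wrist5.pkl','rb'))
for n in ('side','scene'):
    d=pickle.load(open(n+'5.pkl','rb'))
    for dz in (0,-5,-10):
        P=[np.r_[(585.)*X+y*Y,z+dz]/1000 for y in (-31.7,28.3) for z in (160.7,240.7)]
        print(n,dz,'S foot,S top,N foot,N top',proj(d,P).round(1).tolist())
    h=cv2.cvtColor(d['img'],cv2.COLOR_RGB2HSV); mm=cv2.inRange(h,(105,130,40),(125,255,255))
    x0,y0,x1,y1=(345,150,365,195) if n=='side' else (300,145,340,195)
    for r in range(y0,y1,2):
        xs=np.where(mm[r,x0:x1])[0]+x0
        if len(xs): print(r,xs.min(),xs.max(),end=' | ')
    print()
A=pickle.load(open('side5.pkl','rb'));B=pickle.load(open('scene5.pkl','rb'))
k=8;a1=cv2.resize(A['img'][140:205,330:380],None,fx=k,fy=k,interpolation=cv2.INTER_CUBIC);b1=cv2.resize(B['img'][140:205,295:345],None,fx=k,fy=k,interpolation=cv2.INTER_CUBIC)
cv2.imwrite('pics/ab5.png',np.hstack([a1,b1])[:,:,::-1])
E
```

```text
side 0 S foot,S top,N foot,N top [[355.4, 190.9], [357.5, 159.2], [349.2, 179.4], [350.9, 149.1]]
side -5 S foot,S top,N foot,N top [[355.3, 192.8], [357.4, 161.3], [349.1, 181.3], [350.8, 151.0]]
side -10 S foot,S top,N foot,N top [[355.2, 194.7], [357.3, 163.3], [349.0, 183.1], [350.7, 153.0]]
154 352 354 | 156 352 356 | 158 354 356 | 160 354 358 | 162 355 358 | 164 353 358 | 166 354 358 | 168 355 358 | 170 355 357 | 172 355 357 | 174 349 357 | 176 349 357 | 178 349 356 | 180 349 356 | 182 350 356 | 184 351 356 | 186 352 355 | 188 353 355 | 190 354 355 | 
scene 0 S foot,S top,N foot,N top [[307.5, 188.9], [307.7, 159.0], [333.6, 185.8], [334.9, 156.1]]
scene -5 S foot,S top,N foot,N top [[307.5, 190.7], [307.7, 160.9], [333.6, 187.6], [334.8, 158.0]]
scene -10 S foot,S top,N foot,N top [[307.5, 192.5], [307.6, 162.9], [333.5, 189.3], [334.7, 159.9]]
157 331 333 | 159 311 333 | 161 309 333 | 163 309 332 | 165 309 332 | 167 309 332 | 169 309 332 | 171 309 332 | 173 309 332 | 175 309 332 | 177 309 332 | 179 309 332 | 181 308 332 | 183 308 332 | 185 308 328 | 187 308 311 |
```

View pics/ab5.png

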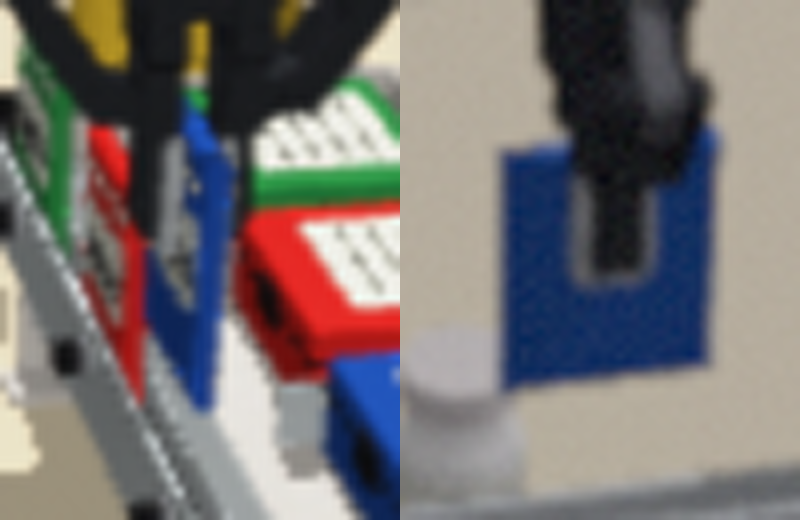

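Both fixed views agree with the assumed height, within about 1 mm at the foot, so there was no slip. The short bead length in the wrist view came from its shaded rear end. The white card faces the front. In rail axes I need about +7.5 mm in x and +3 mm in y.

Call:
step_arm(increments=[{"grip": 0,"delta_pos": [0.0073,0.0034,0],"twist": 0},{"grip": 0,"delta_pos": [0,0,-0.012],"twist": 0},{"grip": 0,"delta_pos": [0,0,-0.012],"twist": 0},{"grip": 0,"delta_pos": [0,0,-0.01],"twist": 0},{"grip": 0,"delta_pos": [0,0,0],"twist": 0},{"grip": 0,"delta_pos": [0,0,0],"twist": 0},{"grip": 0,"delta_pos": [0,0,0],"twist": 0}])

```text
clock: 7.98
position: [0.592, 0.0332, 0.1668]
ee_rot: [0.513, 0.488, 0.512, -0.487]
contact_force: [1.1, 0.3, -0.2]
width: 0.0072
```

```bash
python3 - <<'E'
from h import *
import pickle
s=manip.get_state(); a=np.radians(3.0);X=np.array([np.cos(a),np.sin(a)]);Y=np.array([-np.sin(a),np.cos(a)])
w,x,y,z=s['ee_rot'];M=R.from_quat([x,y,z,w]).as_matrix()
print(s['position'],s['position'][:2]@np.c_[X,Y],np.degrees(np.arctan2(M[1,1],M[0,1])),s['contact_force'])
d=grab('wrist'); pickle.dump(d,open('wrist6.pkl','wb')); save(d,'w6.png',(240,60,600,330),2.2)
e=grab('side'); pickle.dump(e,open('side6.pkl','wb'))
E
```

```text
[0.59195915 0.03320161 0.16678111] [0.59288553 0.00217536] 2.880765605441596 [ 1.05409899  0.28068883 -0.23510586]
```

View pics/w6.png

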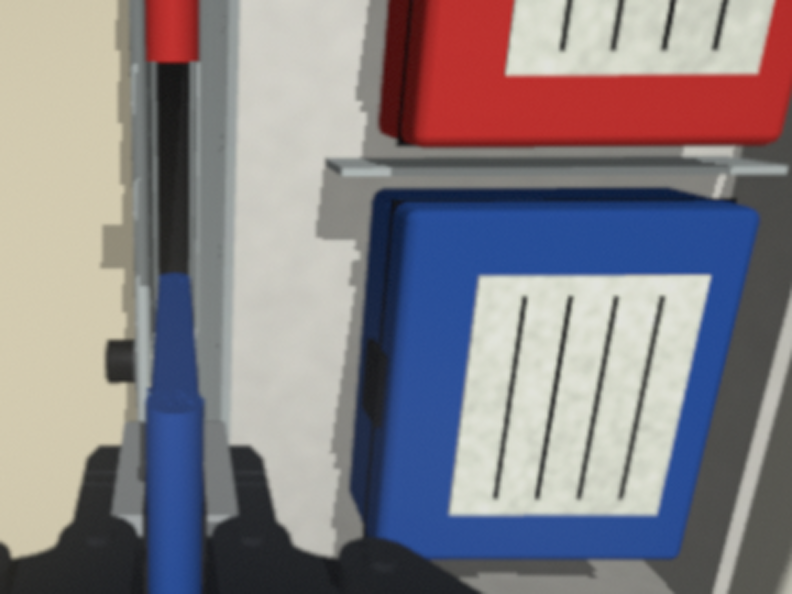

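The foot end (175,275) sits over the middle of the dark channel (157–190). A quick centring check against the box, then feel down.

```bash
python3 - <<'E'
from h import *
import pickle
d=pickle.load(open('wrist6.pkl','rb')); a=np.radians(3.0)
X=np.array([np.cos(a),np.sin(a)]);Y=np.array([-np.sin(a),np.cos(a)])
def f(n,c,z):
    q=onz(d,[[240+c[0]/2.2,60+c[1]/2.2]],z)[0,:2]*1000; print(n,np.round([q@X,q@Y],1))
f('foot N',(175,273),.1275); f('bead N top',(175,408),.2078)
f('box N',(580,205),.134); f('box S',(530,557),.134)
f('dark L',(158,200),.115); f('dark R',(190,200),.115); f('rail outer edge L',(133,200),.122); f('foot L',(161,280),.129);f('foot R',(190,280),.129)
E
```

```text
foot N [594.2  33. ]
bead N top [593.9  34.2]
box N [688.8  50.9]
box S [691.  -45.9]
dark L [589.9  49.2]
dark R [598.2  49.2]
rail outer edge L [583.8  50.4]
foot L [590.7  31.7]
foot R [597.9  31.6]
```

Call:
step_arm(increments=[{"grip": 0,"delta_pos": [0,0,-0.003],"twist": 0},{"grip": 0,"delta_pos": [0,0,-0.003],"twist": 0},{"grip": 0,"delta_pos": [0,0,-0.003],"twist": 0},{"grip": 0,"delta_pos": [0,0,0],"twist": 0}])

```text
clock: 8.42
position: [0.5909, 0.0335, 0.1565]
ee_rot: [0.512, 0.487, 0.513, -0.487]
contact_force: [-0.3, 1.1, -1.1]
width: 0.0073
```

Call:
step_arm(increments=[{"grip": 0,"delta_pos": [0,-0.001,-0.002],"twist": 0},{"grip": 0,"delta_pos": [0,0,-0.002],"twist": 0},{"grip": 0,"delta_pos": [0,0,-0.002],"twist": 0},{"grip": 0,"delta_pos": [0,0,-0.002],"twist": 0},{"grip": 0,"delta_pos": [0,0,-0.002],"twist": 0},{"grip": 0,"delta_pos": [0,0,0],"twist": 0},{"grip": 0,"delta_pos": [0,0,0],"twist": 0}])

```text
clock: 9.0
position: [0.5914, 0.0324, 0.1472]
ee_rot: [0.512, 0.487, 0.513, -0.487]
contact_force: [-0.1, -0.7, -0.4]
width: 0.0071
```

No contact yet, which fits a foot height of about 0.108. I'll go on in 1 mm steps.

Call:
step_arm(increments=[{"grip": 0,"delta_pos": [0,0,-0.001],"twist": 0},{"grip": 0,"delta_pos": [0,0,-0.001],"twist": 0},{"grip": 0,"delta_pos": [0,0,-0.001],"twist": 0},{"grip": 0,"delta_pos": [0,0,-0.001],"twist": 0},{"grip": 0,"delta_pos": [0,0,-0.001],"twist": 0},{"grip": 0,"delta_pos": [0,0,0],"twist": 0},{"grip": 0,"delta_pos": [0,0,0],"twist": 0}])

```text
clock: 9.58
position: [0.5914, 0.0324, 0.1422]
ee_rot: [0.513, 0.487, 0.513, -0.487]
contact_force: [0.3, 0.5, 0.3]
width: 0.0072
```

Call:
step_arm(increments=[{"grip": 0,"delta_pos": [0,0,-0.001],"twist": 0},{"grip": 0,"delta_pos": [0,0,-0.001],"twist": 0},{"grip": 0,"delta_pos": [0,0,0],"twist": 0},{"grip": 0,"delta_pos": [0,0,0],"twist": 0}])

```text
clock: 9.92
position: [0.5917, 0.0324, 0.1406]
ee_rot: [0.513, 0.487, 0.512, -0.487]
contact_force: [0.3, 0.4, 1.9]
width: 0.0072
```

Call:
step_arm(increments=[{"grip": 0,"delta_pos": [0,0,-0.001],"twist": 0},{"grip": 0,"delta_pos": [0,0,0],"twist": 0},{"grip": 0,"delta_pos": [0,0,0],"twist": 0}])

```text
clock: 10.17
position: [0.5917, 0.0324, 0.1397]
ee_rot: [0.513, 0.487, 0.512, -0.487]
contact_force: [-0.4, -0.1, 2.2]
width: 0.0073
```

Contact came at TCP z ≈ 0.141, as predicted. I'll press 3 mm further in small steps.

Call:
step_arm(increments=[{"grip": 0,"delta_pos": [0,0,-0.001],"twist": 0},{"grip": 0,"delta_pos": [0,0,-0.001],"twist": 0},{"grip": 0,"delta_pos": [0,0,0],"twist": 0},{"grip": 0,"delta_pos": [0,0,0],"twist": 0}])

```text
clock: 10.5
position: [0.5917, 0.0324, 0.138]
ee_rot: [0.513, 0.487, 0.512, -0.487]
contact_force: [-1.9, -0.6, 6.0]
width: 0.0074
```

Call:
step_arm(increments=[{"grip": 0,"delta_pos": [0,0,-0.001],"twist": 0},{"grip": 0,"delta_pos": [0,0,0],"twist": 0},{"grip": 0,"delta_pos": [0,0,0],"twist": 0},{"grip": 0,"delta_pos": [0,0,0],"twist": 0}])

```text
clock: 10.83
position: [0.5917, 0.0324, 0.1373]
ee_rot: [0.513, 0.487, 0.512, -0.487]
contact_force: [-1.1, 0.5, 6.7]
width: 0.007
```

```bash
python3 - <<'E'
from h import *
F=[];Z=[]
for i in range(6):
    d=grab('wrist') if i else grab('side')
    if not i: e=d
    s=manip.get_state();F.append(s['contact_force']);Z.append(s['position'])
print(np.mean(F,0).round(2),np.std(F,0).round(2),np.mean(Z,0).round(4),s['width'],s['clock'])
E
```

```text
[-1.3   0.02  7.3 ] [0.61 0.45 0.26] [0.5917 0.0324 0.1373] 0.00775705096355874 11.1333
```

Call:
step_arm(increments=[{"grip": 0,"delta_pos": [0,0,-0.0007],"twist": 0},{"grip": 0,"delta_pos": [0,0,0],"twist": 0},{"grip": 0,"delta_pos": [0,0,0],"twist": 0},{"grip": 0,"delta_pos": [0,0,0],"twist": 0}])

```text
clock: 11.47
position: [0.5917, 0.0324, 0.1368]
ee_rot: [0.513, 0.487, 0.512, -0.487]
contact_force: [-0.7, 0.0, 7.8]
width: 0.0075
```

```bash
python3 - <<'E'
from h import *
F=[];Z=[];im={}
for i in range(8):
    n=('side','scene','wrist')[i%3]; im[n]=grab(n)
    s=manip.get_state();F.append(s['contact_force']);Z.append(s['position'])
print(np.mean(F,0).round(2),np.std(F,0).round(2),np.mean(Z,0).round(4),s['width'],s['clock'])
k=5;a1=cv2.resize(im['side']['img'][140:240,320:400],None,fx=k,fy=k,interpolation=cv2.INTER_CUBIC)
b1=cv2.resize(im['wrist']['img'][60:360,240:480],(400,500),interpolation=cv2.INTER_CUBIC)
cv2.imwrite('pics/end.png',np.hstack([a1,b1])[:,:,::-1])
E
```

```text
[-1.33  0.07  8.58] [0.75 0.39 0.39] [0.5917 0.0324 0.1368] 0.007373481838475038 11.8667
```

View pics/end.png

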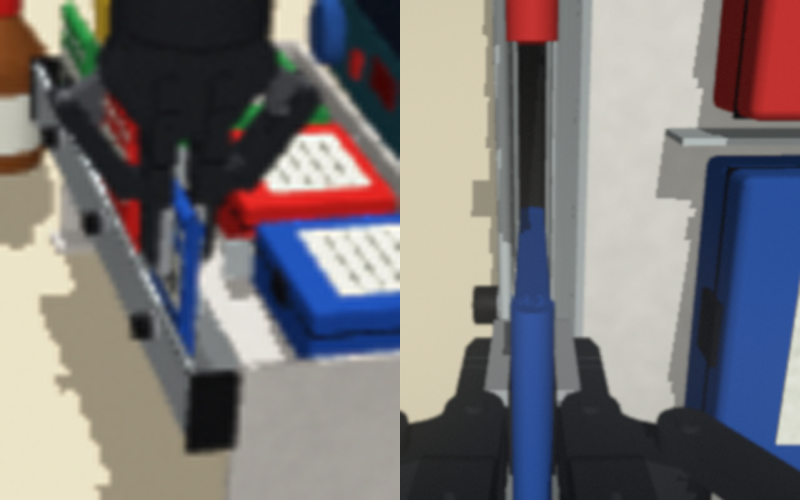

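The foot is inside the channel behind the lip: left crop at (190,350), right crop at (535,210). The holder is upright with its card to the front. The net push of about 9 N corresponds to about 4.5 mm of squash. Handing in.

```bash
python3 -c "
from rig import manip
print(manip.sign_off())"
```

```text
the job is handed in; nothing more can be done
None
```

The blue label holder is in the rail in front of the blue box. It is upright with its card to the front, and the gripper is still holding it pressed home so you can tighten the clamp screw.

**Squash:** the foot met the rubber at TCP z ≈ 0.141 and I stopped at 0.1368. The push was 8.6 N, or about 9 N with the free-air reading taken off. Both the travel and the force put the squash at about 4.5 mm. The sideways force was about 1.3 N.

**Centring:** just before insertion the holder was about 1 mm off the blue box's middle, and I corrected that on the way down. I did not re-measure it once it was seated; the last pictures only show the foot in the channel behind the lip.

**Checks that disagreed:** at one point the wrist camera suggested the holder sat about 10 mm lower in the jaws. Both fixed cameras and the height at which it touched the rubber contradicted that, so I dismissed it. In the crop from the same wrist view, the pad and bead gave the holder as 8 mm thick where 9 mm is specified. I put that down to shading on the rounded edge.

Nothing else was moved or touched as far as the pictures and forces show, and the job took about 12 s of the 45 s allowed.

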